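# Cure a batch of lacquered copperware in the drawer cabinet

### The job

Load every copper pot and every ladle that lies on the bench into the open drawer of the grey curing cabinet: pots standing upright in the left bay on the rubber mat, ladles lying lengthwise (front to back) in the right bay on the blue raised floor. Then push the drawer fully shut, slide the lamp fader left to the yellow marker, and with it set there tilt the red spring-centred stick fully to the right, hold it over for about three seconds and let it spring back to centre; last, slide the fader fully back to its right-hand zero stop. The silver pot is finished and stays on the bench; leave it and the other things undisturbed.

Things in the scene. Friction and masses are not known exactly. Their poses are not given: they have to be found in the camera images.
- cabinet: Grey curing cabinet fixed to the bench, 240 deep x 336 wide x 150 mm high. Origin: foot of the centre of its front face; x points into the cabinet (away from the robot), y to the left, z up. Its yaw varies by about 5 degrees.
- drawer (a joint): How far the drawer is pulled out toward cabinet -x, in m: 0 shut, at most 0.205; starts at 0.19 to 0.205, stays where left (2 N friction). Green front panel 14 mm thick, 332 mm wide, top 116 mm above the bench. Behind it the drawer is open from above over this length, as far as the cabinet's face. Side and divider walls 6 mm thick, tops 75 mm above the bench.
- pot_bay (a point): Centre of the floor of the drawer's left (+y) bay, 20 mm above the bench; moves with the drawer, axes parallel to the cabinet's. The bay is 205 mm in x by 154 mm in y. The roof inside leaves 118 mm above this floor when shut.
- ladle_bay (a point): Centre of the raised blue floor of the drawer's right (-y) bay, 40 mm above the bench; moves with the drawer, axes parallel to the cabinet's. The bay is 205 mm in x by 136 mm in y.
- drawer_handle (a point): Middle of the drawer's bar handle: a round bar 11 mm thick and 140 mm long along the cabinet's y, 95 mm above the bench and 35 mm in front of the green panel.
- console: Grey control console fixed to the bench on the right, 170 (x) x 210 (y) x 30 mm high; origin: centre of its underside, x away from the robot, y to the left. Its yaw varies by about 8 degrees. Stick on its far half, fader track on its near half.
- fader (a joint): Fader position along its track in m: 0 at the right-hand (console -y) zero stop, grows to 0.12 to the left (+y). It stays where it is left (friction about 1.5 N). It starts at 0 to 0.03.
- fader_top (a point): Centre of the top of the black fader grip, which is 28 (x) x 20 (y) x 40 mm high; its foot stands about 1 mm above the console's top, its top 71 mm above the bench. Axes as the console's.
- marker: Yellow marker fixed on the console beside the track on its far side, 6 mm high; origin: its centre at its underside; axes as the console's. The fader is set when its grip's centre is level with the marker along the console's y (within 6 mm).
- stick (a joint): Tilt of the red-knobbed stick in rad: 0 upright (spring centred), positive to the right (console -y), stops at +-0.45. The spring needs 0.6 N m per rad (about 3 N at the knob at full tilt).
- stick_knob (a point): Centre of the stick's red ball, 30 mm across, 85 mm along the stick from its pivot; the pivot lies 32 mm above the bench, so the ball is 117 mm above the bench when upright. The shaft is 10 mm thick. Tilting to 0.45 rad shifts the ball 37 mm to the right.
- pot1: Copper covered pot (present in some runs only): round body 58 mm across and 45 mm high, domed lid, and on top a finial (knob) 18 mm across from 58 to 86 mm above the underside; 0.11 to 0.22 kg. Origin: centre of the underside; z up through the finial. Starts upright on the bench to the left.
- pot2: Copper covered pot (present in some runs only): round body 58 mm across and 45 mm high, domed lid, and on top a finial (knob) 18 mm across from 58 to 86 mm above the underside; 0.11 to 0.22 kg. Origin: centre of the underside; z up through the finial. Starts upright on the bench to the left.
- pot3: Copper covered pot (present in some runs only): round body 58 mm across and 45 mm high, domed lid, and on top a finial (knob) 18 mm across from 58 to 86 mm above the underside; 0.11 to 0.22 kg. Origin: centre of the underside; z up through the finial. Starts upright on the bench to the left.
- ladle1: Small ladle (present in some runs only), 140 mm long along its x, about 90 g: copper bowl 44 mm across and 24 mm high centred 48 mm toward +x, brass handle bar 12 mm wide (y) and from 16 to 26 mm above the underside to a foot at x = -70 mm. Origin: mid-length at the underside, the handle's axis 21 mm above it. Lies flat on the bench to the right, before the console.
- ladle2: Small ladle (present in some runs only), 140 mm long along its x, about 90 g: copper bowl 44 mm across and 24 mm high centred 48 mm toward +x, brass handle bar 12 mm wide (y) and from 16 to 26 mm above the underside to a foot at x = -70 mm. Origin: mid-length at the underside, the handle's axis 21 mm above it. Lies flat on the bench to the right, before the console.
- silver_pot: Silver-coloured pot of the same shape as the copper pots (origin as theirs), standing among them; not to be loaded or disturbed.
- hammer: Hammer, a bystander on the right; origin at its middle.
- tape_roll: White roll of tape 90 mm across, 45 mm high, bystander on the left; origin: centre of underside.
- lacquer: Tin of lacquer 70 mm across, 110 mm high, bystander on the left; origin: centre of underside.
There are look-alikes about, which are no part of the job. What is shaped like the ladle2 but green or turquoise is not meant.

How it is judged:
By the outcome, as a careful person would: the job done as asked, in the order asked, and still so for the second after the job is handed in, with the robot touching nothing.
Of pot1, pot2, pot3, ladle1, ladle2 only 3 to 5 are there at a start; the rules pass over those that are not, and their reading is None.
At some moment in a run one of pot1, pot2, pot3, ladle1, ladle2 may be knocked a few centimetres aside while the robot is not near it.
It also fails if it takes over 210 s, if anything falls off the work surface, if the arm or the gripper's body presses on something with over 40 N, if the wrist force passes 120 N, or if a joint passes its speed limit or range.

### The arm

A 6-joint arm with a two-finger parallel gripper is mounted at the origin on the work surface. World frame = base frame: x ahead of the robot, y to its left, z up, the work surface at z = 0. Lengths are in m, angles in rad, forces in N, time in s.
With the tool pointing down it reaches from about 0.25 to 0.775 m from the base axis. Payload 4 kg.
Tool frame: the origin (TCP) lies midway between the tips of the shut fingers; the grasp point (between the pads) lies 19 mm behind it; z points along the fingers, y is the line along which they close (so a half turn about z gives the same grasp; the last joint's range is limited). The gripper opens to 94 mm and grips with 3 to 60 N. Pads are 16 mm wide; open, the fingers measure 119 mm over their backs; the gripper's body (75 mm by 177 mm) begins 78 mm behind the grasp point.
Start: joints at [1.126, 0.087, 1.371, -0, 1.684, -0.103], TCP at [0.184, 0.518, 0.206] pointing down, gripper open.
Joint ranges: [-3.1, 3.1], [-0.76, 2.03], [0.27, 2.55], [-1.08, 4.22], [0.17, 2.65], [-2.57, 2.57]. Speed limits (rad/s): [2.79, 2.79, 3.14, 3.14, 3.14, 3.14].

### API

Orientations are given as [roll, pitch, yaw] about the fixed x, y, z axes, in that order (R = Rz(yaw) Ry(pitch) Rx(roll)).
In Python, from bench import get_obs, snapshot, close_job gives the robot as it stands. The module is installed in compiled form; this text tells all that it offers.
- The arm moves only by the tool drive_tool, never from a script. Its argument "commands" is a list of rows, each a list of 6 numbers: the shift along the tool's x, y, z in units of 0.04 m (1.0 is 0.04 m), then the turn, a rotation vector about the tool's x, y, z in units of 0.1 rad (1.0 is 0.1 rad). In form: [[dx, dy, dz, wx, wy, wz], ...]. A call has 1 to 20 rows; each row shifts and turns the commanded pose from where the row before left it, along the tool's axes as they then stand; what a row does not reach is not made up. A row lasts 1/8 s, in which the tool goes at most 62.5 mm and 10.7 degrees, less where a joint would pass 70% of its speed; a pose out of reach is approached as far as the arm can. A call with a number of a shift or a turn outside -1 to 1 is refused whole. A call with a gripper value outside its range is refused whole. "gripper" is the closure, from 0 (fully open) to 1 (shut), set as the call begins (left out, the last holds). The fingers move at their own pace and stop on an object; the grip force is fixed at half the most. Time passes only in rows, so rows that do not move let the fingers close. It gives the time, the measured TCP pose, the force, the opening and the grip force at its end, in the units of the state.
- get_obs(): the state, without advancing time (a new reading comes with each control period).
- snapshot(name): name is "scene" or "top" or "wrist"; returns a dict with "image" (384x512x3 uint8, blue, green, red), "range_z" (384x512 float32, m along the optical axis (not along the pixel's ray), 0 where there is no reading), "fx", "fy", "cx", "cy" (pixels), "k1" (the pictures are not rectified: a ray, as slopes to the right and down, at radius r is drawn at 1 + k1 r^2 times it, then the intrinsics apply), "rvec" (rotation vector, rad) and "tvec" (3), from world to camera coordinates, as OpenCV has them. Camera axes: x right, y down, z forward; pixel columns grow to the right and rows downward; lengths in m; the calibration is good to about 2 mm. A picture is of the moment at which its call begins.
- close_job(): hands the job in; it is judged then, once.
The state is a dict: "time": time; "joint_positions": joint angles; "qvel": joint speeds; "joint_torque": joint torques, N m; "tool_pos": TCP position; "ee_rot": TCP orientation; "wrist_force": force on the tool from outside, world axes, zero at the start; "wrist_torque": the same for the moment, N m; "width": finger opening in m; "finger_force": force on a finger pad.
Only numpy, scipy, OpenCV 4.12 (cv2) and the standard library are available. Lean on these libraries where they do the work, as an engineer would, in place of code of your own. Each camera call takes 0.05 s, during which the arm holds its last target. There are 200 camera calls.

## Working session

There is one attempt and no reset: what is moved stays moved. The work goes in short steps, Python scripts to look and compute and a tool call to move; the robot and the scene stay as the last step left them, time stands still between calls to the robot, and variables do not carry over. Pictures are saved under pics/ and viewed, at most 14 in all, crops included, and the job is handed in when it is done.

Besides the shell and the picture viewer there is one more tool, called after "Request:" in YAML: its name, and indented under it one key for each argument. drive_tool: Moves the arm, as the interface text tells. Its arguments: {"type":"object","properties":{"commands":{"type":"array"},"gripper":{"type":"number"}},"required":["commands"]}

```bash
mkdir -p pics; cat > h.py <<'E'
import numpy as np, cv2
from bench import get_obs, snapshot, close_job
from scipy.spatial.transform import Rotation as R
def snap(n,f):
    s=snapshot(n); cv2.imwrite('pics/'+f+'.png',s['image']); np.save('pics/'+f+'.npy',s,allow_pickle=True); return s
def load(f): return np.load('pics/'+f+'.npy',allow_pickle=True).item()
def cloud(s):
    h,w=s['range_z'].shape; v,u=np.mgrid[:h,:w].astype(float)
    K=np.array([[s['fx'],0,s['cx']],[0,s['fy'],s['cy']],[0,0,1]])
    p=cv2.undistortPoints(np.stack([u,v],-1).reshape(-1,1,2),K,np.array([s['k1'],0,0,0.])).reshape(h,w,2)
    z=s['range_z']; P=np.dstack([p*z[...,None],z]).reshape(-1,3)
    M=cv2.Rodrigues(np.array(s['rvec'],float))[0]
    W=(P-np.array(s['tvec']).ravel())@M
    W[z.ravel()==0]=np.nan
    return W.reshape(h,w,3)
def ray(s,u,v,zw):
    K=np.array([[s['fx'],0,s['cx']],[0,s['fy'],s['cy']],[0,0,1]])
    p=cv2.undistortPoints(np.array([[[u,v]]],float),K,np.array([s['k1'],0,0,0.])).ravel()
    M=cv2.Rodrigues(np.array(s['rvec'],float))[0]; c=-M.T@np.array(s['tvec']).ravel(); d=M.T@np.array([p[0],p[1],1])
    return c+d*(zw-c[2])/d[2]
def st():
    o=get_obs(); print({k:np.round(o[k],3) for k in ('time','tool_pos','ee_rot','joint_positions','width','wrist_force')})
    return o
E
python3 - <<'E'
from h import *
st(); a=snap('scene','scene0'); b=snap('top','top0')
for s in (a,b): print({k:s[k] for k in s if k not in('image','range_z')}, (s['range_z']>0).mean())
cv2.imwrite('pics/t.png',cv2.resize(b['image'],(800,600)))
cv2.imwrite('pics/s.png',cv2.resize(a['image'],(800,600)))
E
```

```text
{'time': np.float64(0.0), 'tool_pos': array([0.184, 0.518, 0.204]), 'ee_rot': array([-3.14, -0.  ,  2.8 ]), 'joint_positions': array([ 1.126,  0.088,  1.372, -0.   ,  1.684, -0.103]), 'width': np.float64(0.094), 'wrist_force': array([ 0.559,  0.326, -0.074])}
{'fx': 393.40988520686943, 'fy': 393.40988520686943, 'cx': 254.55913700437142, 'cy': 188.26115670374324, 'k1': 0.041381443755694636, 'rvec': array([ 2.30754917,  1.17031216, -0.36599026]), 'tvec': array([-0.33106868, -0.26923521,  1.64726523])} 0.9959309895833334
{'fx': 391.2342530765758, 'fy': 391.2342530765758, 'cx': 258.29145067429897, 'cy': 186.30902210467826, 'k1': 0.036717506908809254, 'rvec': array([ 2.12845471, -2.18049246,  0.1866799 ]), 'tvec': array([0.01643043, 0.5301306 , 1.39635099])} 0.9962310791015625
```

View pics/t.png

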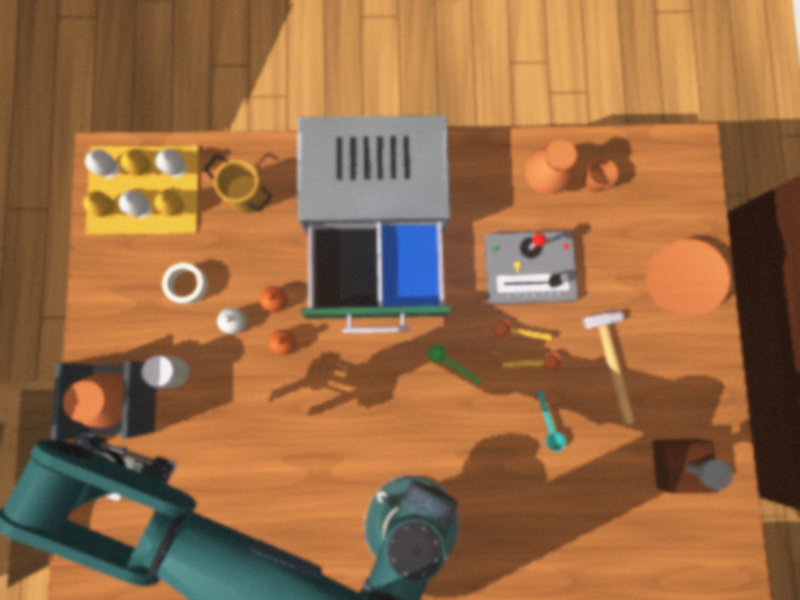

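View pics/s.png

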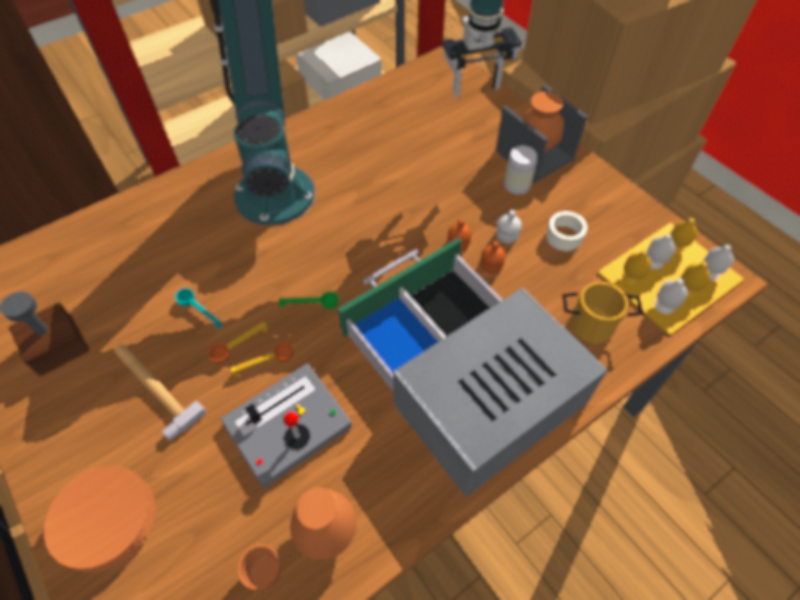

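Top view (800x600): two copper pots at (272,298) and (281,342). They could be confused with the silver pot (231,320), the gold and white pots on the yellow tray (85-185,160-205), and the terracotta ware (550,170), (600,175) and (95,400). Two brass and copper ladles lie at (525,331) and (532,362), with look-alikes in green (455,365) and turquoise (550,425). I choose the two copper pots and the two brass and copper ladles. Next I'll measure them and check one crop.

```bash
python3 - <<'E'
from h import *
s=load('top0'); W=cloud(s); im=s['image']
c1=cv2.resize(im[165:260,125:345],(800,345),interpolation=cv2.INTER_CUBIC)
c2=cv2.resize(im[130:280,270:420],(600,600),interpolation=cv2.INTER_CUBIC)
cv2.imwrite('pics/c1.png',c1); cv2.imwrite('pics/c2.png',c2)
k=.64
for n,u,v in [('pA',272,298),('pB',281,342),('silver',231,320),('tape',184,283),('bench',480,450),('handle',376,329),('panelL',310,313),('panelR',443,311),('cabTL',300,218),('cabTR',445,218),('cabBL',300,118),('lac',165,370)]:
    print(n,W[round(v*k),round(u*k)].round(3))
hsv=cv2.cvtColor(im,cv2.COLOR_BGR2HSV)
# green panel top fit
m=(hsv[...,0]>65)&(hsv[...,0]<90)&(hsv[...,1]>120)&(abs(W[...,2]-.116)<.008)&(W[...,0]>.3)
p=W[m][:,:2]; print('panel',m.sum(),p.mean(0),p.min(0),p.max(0),cv2.minAreaRect(p.astype(np.float32)))
m=(abs(W[...,2]-.15)<.008)&(abs(W[...,1])<.4)&(W[...,0]>.5); m=cv2.morphologyEx(m.astype(np.uint8),cv2.MORPH_OPEN,np.ones((5,5)))>0
p=W[m][:,:2]; print('cab',cv2.minAreaRect(p.astype(np.float32)))
m=(abs(W[...,2]-.03)<.004)&(W[...,1]<-.15)&(W[...,0]>.4)&(hsv[...,1]<60); m=cv2.morphologyEx(m.astype(np.uint8),cv2.MORPH_OPEN,np.ones((5,5)))>0
p=W[m][:,:2]; print('cons',cv2.minAreaRect(p.astype(np.float32)))
for n,a in [('pots',(165,260,130,200)),('lad',(195,245,310,365))]:
    sub=W[a[0]:a[1],a[2]:a[3]]; m=(sub[...,2]>.012)
    nn,l,stt,c=cv2.connectedComponentsWithStats(m.astype(np.uint8))
    for i in range(1,nn):
        if stt[i,4]>12:
            q=sub[l==i]; print(n,stt[i,4],c[i]+[a[2],a[0]],q.mean(0).round(3),q.max(0).round(3),cv2.minAreaRect(q[:,:2].astype(np.float32)))
E
```

```text
pA [0.515 0.304 0.078]
pB [0.415 0.282 0.078]
silver [0.469 0.399 0.058]
tape [0.568 0.526 0.001]
bench [ 0.159 -0.165 -0.002]
handle [0.436 0.068 0.099]
panelL [0.476 0.214 0.114]
panelR [ 0.473 -0.082  0.115]
cabTL [0.681 0.23  0.144]
cabTR [ 0.676 -0.091  0.139]
cabBL [0.908 0.228 0.154]
lac [0.359 0.524 0.109]
panel 3 [0.47779608 0.04334018] [0.4771279  0.00079498] [0.47861523 0.11125422] ((0.47791174054145813, 0.05602705106139183), (0.0010505112586542964, 0.11046044528484344), 0.26828235387802124)
cab ((0.7977031469345093, 0.06673519313335419), (0.24432799220085144, 0.3337189555168152), 0.0479026734828949)
cons ((0.5615333318710327, -0.25528189539909363), (0.01920327916741371, 0.08732740581035614), 0.7908687591552734)
pots 107 [197.68224299 188.48598131] [0.522 0.22  0.082] [0.609 0.234 0.122] ((0.5397367477416992, 0.21474045515060425), (0.02340245060622692, 0.136455237865448), 83.73542022705078)
pots 13 [130.23076923 181.69230769] [0.561 0.474 0.021] [0.579 0.476 0.03 ] ((0.5622574090957642, 0.4745584726333618), (0.033299315720796585, 0.003365445649251342), 0.09512212872505188)
[... 218 characters left out ...]
7] [0.47  0.401 0.049] [0.501 0.437 0.089] ((0.4721922278404236, 0.4060618579387665), (0.05799911171197891, 0.05987568944692612), 30.61440658569336)
pots 226 [180.24778761 218.61061947] [0.418 0.286 0.051] [0.447 0.318 0.087] ((0.4196617007255554, 0.2889029383659363), (0.057592395693063736, 0.054499465972185135), 89.54544067382812)
lad 129 [334.24031008 212.31007752] [ 0.43  -0.274  0.023] [ 0.459 -0.204  0.03 ] ((0.4353312849998474, -0.2725653350353241), (0.13629601895809174, 0.03815115615725517), 85.0613784790039)
lad 125 [340.04  231.936] [ 0.357 -0.292  0.023] [ 0.378 -0.222  0.03 ] ((0.3607778251171112, -0.2899230420589447), (0.13578851521015167, 0.040374577045440674), 86.9009780883789)
```

View pics/c2.png

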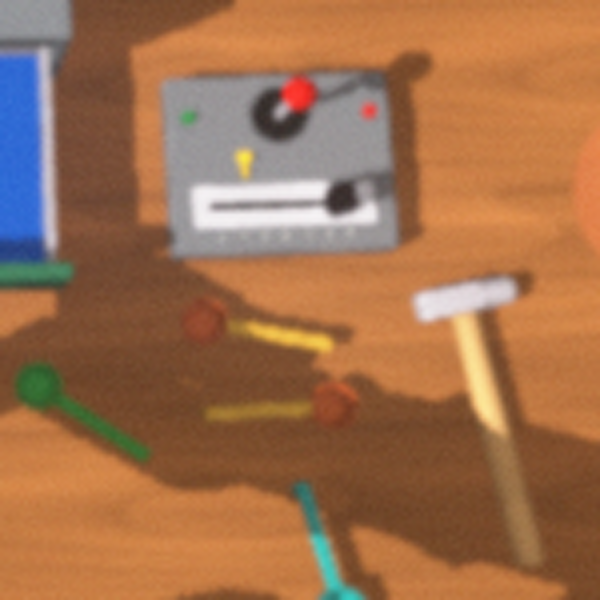

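The crop shows both ladles with copper bowls and brass handles: the upper one has its bowl on the left (205,320), the lower one has its bowl on the right (333,403). The green one at (40,385) and the turquoise one at (335,590) are separate. The yellow marker is at (245,160), the fader at (345,195) and the stick knob at (298,95).

Moving to pot B now: yaw to pi, then above it.

Request:
drive_tool:
  commands:
    - [0,0,0,0,0,-0.85]
    - [0,0,0,0,0,-0.85]
    - [0,0,0,0,0,-0.85]
    - [0,0,0,0,0,-0.85]
    - [-0.73,-0.72,0,0,0,0]
    - [-0.73,-0.72,0,0,0,0]
    - [-0.73,-0.72,0,0,0,0]
    - [-0.73,-0.72,0,0,0,0]
    - [-0.73,-0.72,0,0,0,0]
    - [-0.73,-0.72,0,0,0,0]
    - [-0.73,-0.72,0,0,0,0]
    - [-0.73,-0.72,0,0,0,0]
    - [0,0,0,0,0,0]
    - [0,0,0,0,0,0]
  gripper: 0.4

```text
time: 1.85
tool_pos: [0.4171, 0.2875, 0.2051]
ee_rot: [3.141, -0.001, 3.14]
wrist_force: [0.5, 0.1, 0.6]
width: 0.0565
finger_force: 0.0
```

```bash
python3 - <<'E'
from h import *
st(); s=snap('wrist','w1'); W=cloud(s)
m=(W[...,2]>.075)&(W[...,2]<.1)&(abs(W[...,1]-.3)<.15)&(W[...,0]<.56)
n,l,t,c=cv2.connectedComponentsWithStats(m.astype(np.uint8))
for i in range(1,n):
    if t[i,4]>30: q=W[l==i]; print(t[i,4],c[i],np.nanmedian(q,0).round(4),np.nanmin(q,0).round(3),np.nanmax(q,0).round(3))
cv2.imwrite('pics/w1v.png',s['image'])
E
```

```text
{'time': np.float64(1.85), 'tool_pos': array([0.417, 0.288, 0.205]), 'ee_rot': array([ 3.141e+00, -1.000e-03,  3.140e+00]), 'joint_positions': array([ 4.910e-01, -9.000e-03,  1.471e+00,  1.000e-03,  1.681e+00,
       -1.078e+00]), 'width': np.float64(0.056), 'wrist_force': array([0.51 , 0.134, 0.59 ])}
258 [255.26356589 184.67829457] [0.4174 0.2884 0.0848] [0.41  0.28  0.075] [0.428 0.297 0.089]
248 [363.41532258 232.16129032] [0.4695 0.4029 0.084 ] [0.463 0.396 0.075] [0.482 0.413 0.089]
540 [150.79074074 236.87777778] [0.4732 0.1794 0.088 ] [0.472 0.15  0.075] [0.474 0.208 0.1  ]
228 [273.94298246 273.52631579] [0.5177 0.3091 0.0841] [0.512 0.301 0.075] [0.53  0.318 0.09 ]
62 [195.32258065 294.70967742] [0.5513 0.22   0.0762] [0.538 0.216 0.075] [0.559 0.222 0.078]
```

View pics/w1v.png

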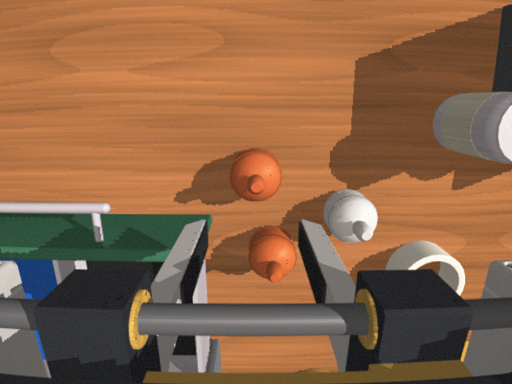

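The wrist view shows copper pot B's finial at (255,184), pot A at (274,273) and silver at (362,230). The tool is within 1 mm of pot B, so I descend and grip.

Request:
drive_tool:
  commands:
    - [0,0.02,0.87,0,0,0]
    - [0,0,0.87,0,0,0]
    - [0,0,0.87,0,0,0]
    - [0,0,0.87,0,0,0]
    - [0,0,0,0,0,0]

```text
time: 2.52
tool_pos: [0.4144, 0.2879, 0.0632]
ee_rot: [-3.138, -0.007, -3.141]
wrist_force: [-0.5, -0.2, 0.4]
width: 0.0561
finger_force: 0.0
```

Request:
drive_tool:
  commands:
    - [0,0,0,0,0,0]
    - [0,0,0,0,0,0]
    - [0,0,0,0,0,0]
    - [0,0,0,0,0,0]
    - [0,0,-0.8,0,0,0]
    - [0,0,-0.8,0,0,0]
    - [0,0,-0.8,0,0,0]
    - [0,0,-0.8,0,0,0]
    - [0,0,0,0,0,0]
  gripper: 1.0

```text
time: 3.65
tool_pos: [0.419, 0.2889, 0.1971]
ee_rot: [3.139, 0.005, 3.14]
wrist_force: [1.2, 0.5, -1.1]
width: 0.0175
finger_force: 29.9
```

```bash
python3 - <<'E'
from h import *
s=load('w1'); W=cloud(s)
t=load('top0'); T=cloud(t)
im=t['image']; hsv=cv2.cvtColor(im,cv2.COLOR_BGR2HSV)
b=(hsv[...,0]>105)&(hsv[...,0]<125)&(hsv[...,1]>150); b=cv2.morphologyEx(b.astype(np.uint8),cv2.MORPH_OPEN,np.ones((5,5)))>0
q=T[b]; print('blue',b.sum(),np.nanmedian(q,0),cv2.minAreaRect(q[abs(q[:,2]-.04)<.01][:,:2].astype(np.float32)))
for z0,n in((.075,'walls'),(.116,'panel'),(.15,'cab')):
  for y0 in np.arange(-.12,.26,.03):
    m=(abs(T[...,2]-z0)<.01)&(abs(T[...,1]-y0)<.012)&(T[...,0]>.45)&(T[...,0]<(.5 if n=='panel' else .95))
    if m.sum()>2: x=T[m][:,0]; print(n,y0.round(2),m.sum(),x.min().round(4),x.max().round(4))
m=(abs(T[...,2]-.095)<.012)&(T[...,0]>.4)&(T[...,0]<.455)&(abs(T[...,1]-.067)<.1);print('handle',T[m].mean(0),T[m].min(0),T[m].max(0))
E
```

```text
blue 1730 [ 0.59358627 -0.01212824  0.03852362] ((0.5939278602600098, -0.012755520641803741), (0.19285060465335846, 0.12628042697906494), 0.6221415996551514)
walls -0.09 106 0.4725 0.6877
walls -0.06 3 0.4717 0.4719
walls -0.03 6 0.4711 0.4724
walls 0.0 9 0.4721 0.6907
walls 0.03 9 0.4719 0.691
walls 0.06 95 0.4725 0.6864
walls 0.15 7 0.4722 0.473
walls 0.18 7 0.4723 0.4732
walls 0.21 112 0.4729 0.6909
walls 0.24 4 0.4728 0.6771
panel -0.09 23 0.4724 0.4838
panel -0.06 26 0.4731 0.4841
panel -0.03 28 0.4736 0.4849
panel 0.0 27 0.4742 0.4853
panel 0.03 32 0.4718 0.4868
panel 0.06 27 0.4723 0.4834
panel 0.09 27 0.4729 0.4838
panel 0.12 27 0.4733 0.4846
panel 0.15 26 0.4741 0.4857
panel 0.18 32 0.4723 0.4865
panel 0.21 33 0.4726 0.4874
panel 0.24 8 0.4732 0.4837
cab -0.09 411 0.6757 0.9172
cab -0.06 462 0.6757 0.92
cab -0.03 460 0.6762 0.9168
cab 0.0 457 0.6756 0.916
cab 0.03 464 0.6755 0.9168
cab 0.06 460 0.6755 0.9157
cab 0.09 465 0.6767 0.9178
cab 0.12 460 0.6773 0.919
cab 0.15 467 0.6765 0.9178
cab 0.18 467 0.6766 0.9179
cab 0.21 473 0.676 0.9197
cab 0.24 134 0.6783 0.9166
handle [0.43795772 0.06703042 0.09799656] [ 0.4314609  -0.0056155   0.09003643] [0.45486099 0.1404764  0.10468558]
```

Request:
drive_tool:
  commands:
    - [-0.86,-0.62,0,0,0,0]
    - [-0.86,-0.62,0,0,0,0]
    - [-0.86,-0.62,0,0,0,0]
    - [-0.86,-0.62,0,0,0,0]
    - [-0.86,-0.62,0,0,0,0]
    - [-0.86,-0.62,0,0,0,0]
    - [0,0,0,0,0,0]
    - [0,0,0.8,0,0,0]
    - [0,0,0.8,0,0,0]
    - [0,0,0.6,0,0,0]
    - [0,0,0.4,0,0,0]
    - [0,0,0.13,0,0,0]
    - [0,0,0,0,0,0]

```text
time: 5.28
tool_pos: [0.6238, 0.1402, 0.0866]
ee_rot: [3.14, 0.002, 3.141]
wrist_force: [-0.5, 1.5, 4.0]
width: 0.0176
finger_force: 30.0
```

Request:
drive_tool:
  commands:
    - [0,0,0,0,0,0]
    - [0,0,0,0,0,0]
    - [0,0,0,0,0,0]
    - [0,0,-0.6,0,0,0]
    - [0,0,-0.8,0,0,0]
    - [0,0,-0.8,0,0,0]
    - [0,0,-0.8,0,0,0]
    - [0.53,0.84,0,0,0,0]
    - [0.53,0.84,0,0,0,0]
    - [0.53,0.84,0,0,0,0]
    - [0.53,0.84,0,0,0,0]
    - [0.53,0.84,0,0,0,0]
    - [0,0,0,0,0,0]
    - [0,0,0,0,0,0]
  gripper: 0.4

```text
time: 7.02
tool_pos: [0.5183, 0.3068, 0.205]
ee_rot: [-3.141, 0.0, 3.14]
wrist_force: [-0.5, 0.7, -0.4]
width: 0.0561
finger_force: 0.0
```

```bash
cat >> h.py <<'E'
def tops(f,lo=.075,hi=.112,cam='wrist'):
    st(); s=snap(cam,f); W=cloud(s)
    m=(W[...,2]>lo)&(W[...,2]<hi)
    n,l,t,c=cv2.connectedComponentsWithStats(m.astype(np.uint8))
    for i in range(1,n):
        if t[i,4]>20: q=W[l==i]; print(t[i,4],c[i].round(),((q.min(0)+q.max(0))/2).round(4),q.min(0).round(3),q.max(0).round(3))
    return s,W
E
python3 -c "
from h import *
tops('w2')"
```

```text
{'time': np.float64(7.025), 'tool_pos': array([0.518, 0.307, 0.205]), 'ee_rot': array([-3.141,  0.   ,  3.14 ]), 'joint_positions': array([ 4.410e-01,  2.040e-01,  1.240e+00, -1.000e-03,  1.698e+00,
       -1.128e+00]), 'width': np.float64(0.056), 'wrist_force': array([-0.509,  0.693, -0.433])}
2396 [490.  27.] [0.3678 0.5277 0.0935] [0.342 0.506 0.075] [0.394 0.55  0.112]
2051 [ 68. 123.] [0.4604 0.1403 0.0935] [0.433 0.046 0.075] [0.488 0.235 0.112]
292 [354. 137.] [0.4721 0.4045 0.0825] [0.463 0.396 0.076] [0.481 0.413 0.089]
491 [171. 201.] [0.5435 0.2192 0.0766] [0.495 0.216 0.075] [0.592 0.223 0.078]
767 [ 32. 225.] [0.5767 0.0591 0.077 ] [0.496 0.055 0.075] [0.658 0.064 0.079]
255 [257. 185.] [0.5211 0.3095 0.0821] [0.512 0.301 0.075] [0.53  0.318 0.089]
237 [107. 265.] [0.6135 0.1403 0.0774] [0.607 0.121 0.075] [0.62  0.159 0.08 ]
284 [194. 354.] [0.7215 0.2356 0.0935] [0.679 0.235 0.075] [0.764 0.236 0.112]
1309 [300. 362.] [0.7424 0.3556 0.0886] [0.717 0.304 0.075] [0.768 0.407 0.102]
```

Request:
drive_tool:
  commands:
    - [0,0.06,0.87,0,0,0]
    - [0,0,0.87,0,0,0]
    - [0,0,0.87,0,0,0]
    - [0,0,0.87,0,0,0]
    - [0,0,0,0,0,0]

```text
time: 7.7
tool_pos: [0.5163, 0.3072, 0.0621]
ee_rot: [-3.138, -0.007, 3.138]
wrist_force: [-0.3, -0.4, -0.2]
width: 0.0563
finger_force: 0.0
```

Request:
drive_tool:
  commands:
    - [0,0,0,0,0,0]
    - [0,0,0,0,0,0]
    - [0,0,0,0,0,0]
    - [0,0,0,0,0,0]
    - [0,0,-0.8,0,0,0]
    - [0,0,-0.8,0,0,0]
    - [0,0,-0.8,0,0,0]
    - [0,0,-0.8,0,0,0]
    - [0,0,0,0,0,0]
  gripper: 1.0

```text
time: 8.82
tool_pos: [0.5193, 0.3104, 0.197]
ee_rot: [3.139, 0.006, 3.14]
wrist_force: [-0.6, -0.0, -1.2]
width: 0.0171
finger_force: 29.9
```

Request:
drive_tool:
  commands:
    - [-0.14,-0.85,0,0,0,0]
    - [-0.14,-0.85,0,0,0,0]
    - [-0.14,-0.85,0,0,0,0]
    - [-0.14,-0.85,0,0,0,0]
    - [-0.14,-0.85,0,0,0,0]
    - [0,0,0,0,0,0]
    - [0,0,0.8,0,0,0]
    - [0,0,0.8,0,0,0]
    - [0,0,0.6,0,0,0]
    - [0,0,0.4,0,0,0]
    - [0,0,0.13,0,0,0]
    - [0,0,0,0,0,0]

```text
time: 10.32
tool_pos: [0.5467, 0.1414, 0.0865]
ee_rot: [3.139, 0.004, 3.141]
wrist_force: [0.2, 3.0, 4.1]
width: 0.0174
finger_force: 30.0
```

Request:
drive_tool:
  commands:
    - [0,0,0,0,0,0]
    - [0,0,0,0,0,0]
    - [0,0,0,0,0,0]
    - [0,0,-0.6,0,0,0]
    - [0,0,-0.8,0,0,0]
    - [0,0,-0.8,0,0,0]
    - [0,0,-0.8,0,0,0]
    - [0,0,0,0,0,0]
  gripper: 0.4

```text
time: 11.32
tool_pos: [0.5472, 0.1397, 0.2076]
ee_rot: [3.141, 0.006, 3.14]
wrist_force: [0.9, 0.8, -0.0]
width: 0.056
finger_force: 0.0
```

```bash
cat >> h.py <<'E'
def ladles(W,im):
    hsv=cv2.cvtColor(im,cv2.COLOR_BGR2HSV)
    m=(W[...,2]>.010)&(W[...,2]<.04)&(W[...,0]<.49)&(W[...,0]>.2)&(W[...,1]<-.1)&(W[...,1]>-.42)
    n,l,t,c=cv2.connectedComponentsWithStats(m.astype(np.uint8))
    for i in range(1,n):
        if t[i,4]<40: continue
        q=W[l==i][:,:2]; d=np.linalg.svd(q-q.mean(0),full_matrices=False)[2][0]
        a=(q-q.mean(0))@d; e=(q-q.mean(0))@np.array([-d[1],d[0]])
        hi=np.ptp(e[a>a.max()-.03]); lo=np.ptp(e[a<a.min()+.03])
        if lo>hi: d=-d; a=-a; e=-e
        # handle part: narrow
        h=a<a.max()-.052; qh=q[h]; v=cv2.fitLine(qh.astype(np.float32),cv2.DIST_L2,0,.001,.001).ravel()
        dd=v[:2]*np.sign(v[:2]@d); s=(q-v[2:])@dd; tip=v[2:]+dd*s.max(); 
        print('blob',t[i,4],c[i].round(),'len',np.ptp(s).round(3),'w',hi.round(3),lo.round(3),'mid',(v[2:]+dd*(s.max()-.07)).round(4),'ang deg',np.degrees(np.arctan2(dd[1],dd[0])).round(1),'hsv',np.median(hsv[l==i],0))
E
python3 -c "
from h import *
s,W=tops('t1',.09,.118,'top')
ladles(W,s['image'])"
```

```text
{'time': np.float64(11.325), 'tool_pos': array([0.547, 0.14 , 0.208]), 'ee_rot': array([3.141, 0.006, 3.14 ]), 'joint_positions': array([ 0.15 ,  0.115,  1.336, -0.   ,  1.684, -1.419]), 'width': np.float64(0.056), 'wrist_force': array([ 0.855,  0.826, -0.032])}
314 [351. 109.] [ 0.8103 -0.3486  0.104 ] [ 0.758 -0.399  0.09 ] [ 0.862 -0.298  0.118]
32 [ 82. 100.] [0.8462 0.6272 0.0991] [0.835 0.618 0.091] [0.858 0.636 0.107]
28 [105. 100.] [0.8491 0.5464 0.098 ] [0.84  0.538 0.091] [0.859 0.555 0.105]
27 [ 59. 100.] [0.8482 0.7083 0.0995] [0.839 0.698 0.091] [0.857 0.719 0.108]
172 [150. 115.] [0.7867 0.3848 0.097 ] [0.736 0.336 0.09 ] [0.837 0.433 0.104]
30 [ 58. 126.] [0.752  0.7065 0.1007] [0.742 0.699 0.09 ] [0.762 0.714 0.111]
29 [ 81. 126.] [0.7502 0.6294 0.0988] [0.742 0.619 0.09 ] [0.759 0.639 0.108]
27 [104. 126.] [0.7497 0.5445 0.0998] [0.741 0.535 0.091] [0.759 0.554 0.108]
300 [261. 200.] [ 0.4622 -0.0103  0.104 ] [ 0.435 -0.097  0.09 ] [0.49  0.077 0.118]
168 [216. 199.] [0.4691 0.1579 0.1046] [0.448 0.101 0.091] [0.49  0.215 0.118]
532 [ 97. 243.] [0.3075 0.549  0.104 ]
[... 229 characters left out ...]
1039] [0.222 0.722 0.09 ] [0.273 0.728 0.117]
45 [ 71. 270.] [0.2578 0.6402 0.1038] [0.243 0.612 0.09 ] [0.272 0.668 0.117]
27 [445. 299.] [ 0.121  -0.6115  0.1039] [ 0.111 -0.617  0.091] [ 0.131 -0.606  0.116]
28 [266. 323.] [ 0.0583 -0.0085  0.1043] [ 0.053 -0.032  0.091] [0.064 0.015 0.118]
blob 131 [334. 212.] len 0.137 w 0.041 0.013 mid [ 0.4288 -0.2741] ang deg 78.4 hsv [ 19. 173. 231.]
blob 129 [340. 232.] len 0.138 w 0.009 0.041 mid [ 0.357 -0.289] ang deg -88.0 hsv [ 20. 176. 234.]
blob 77 [297. 238.] len 0.082 w 0.012 0.011 mid [ 0.358  -0.1081] ang deg -130.9 hsv [ 51. 143. 177.]
blob 96 [349. 263.] len 0.091 w 0.013 0.013 mid [ 0.2222 -0.3221] ang deg 15.7 hsv [ 84.  112.5 117.5]
```

Request:
drive_tool:
  commands:
    - [0.26,-0.92,0,0,0,0]
    - [0.26,-0.92,0,0,0,0]
    - [0.26,-0.92,0,0,0,0]
    - [0.26,-0.92,0,0,0,0]
    - [0.26,-0.92,0,0,0,0]
    - [0.26,-0.92,0,0,0,0]
    - [0.26,-0.92,0,0,0,0]
    - [0.26,-0.92,0,0,0,0]
    - [0.26,-0.92,0,0,0,0]
    - [0.26,-0.92,0,0,0,0]
    - [0.26,-0.92,0,0,0,0]
    - [0,0,0,0,0,1]
    - [0,0,0,0,0,1]
    - [0,0,0,0,0,1]
    - [0,0,0,0,0,1]
    - [0,0,0,0,0,1]
    - [0,0,0,0,0,1]
    - [0,0,0,0,0,1]
    - [0,0,0,0,0,1]
    - [0,0,0,0,0,1]
  gripper: 0.65

```text
time: 13.88
tool_pos: [0.4296, -0.2644, 0.2017]
ee_rot: [-3.141, -0.005, 2.236]
wrist_force: [0.1, -0.8, 0.3]
width: 0.0329
finger_force: 0.0
```

Request:
drive_tool:
  commands:
    - [0,0,0,0,0,1]
    - [0,0,0,0,0,1]
    - [0,0,0,0,0,1]
    - [0,0,0,0,0,1]
    - [0,0,0,0,0,1]
    - [0,0,0,0,0,1]
    - [0,0,0,0,0,1]
    - [0,0,0,0,0,1]
    - [0,0,0,0,0,0.73]
    - [0,0,0,0,0,0]
    - [0,0,0,0,0,0]

```text
time: 15.25
tool_pos: [0.4301, -0.2647, 0.2032]
ee_rot: [-3.139, -0.001, 1.368]
wrist_force: [0.1, -0.2, -0.0]
width: 0.033
finger_force: 0.0
```

```bash
python3 -c "
from h import *
s=snap('wrist','w3'); st(); W=cloud(s)
ladles(W,s['image']); cv2.imwrite('pics/w3v.png',s['image'])"
```

```text
{'time': np.float64(15.3), 'tool_pos': array([ 0.43 , -0.265,  0.204]), 'ee_rot': array([-3.140e+00, -1.000e-03,  1.368e+00]), 'joint_positions': array([-0.664, -0.011,  1.476,  0.   ,  1.678, -0.461]), 'width': np.float64(0.033), 'wrist_force': array([-1.213, -0.76 , -0.113])}
blob 998 [151.  74.] len 0.087 w 0.013 0.012 mid [ 0.3584 -0.112 ] ang deg -126.5 hsv [ 66. 170. 164.]
blob 1225 [254. 173.] len 0.139 w 0.011 0.042 mid [ 0.4293 -0.2746] ang deg 78.9 hsv [ 19. 176. 226.]
blob 946 [194. 191.] len 0.121 w 0.027 0.014 mid [ 0.3579 -0.2748] ang deg -88.9 hsv [ 20. 174. 231.]
blob 742 [122. 239.] len 0.095 w 0.013 0.013 mid [ 0.2238 -0.3242] ang deg 15.9 hsv [ 88. 199. 108.]
```

View pics/w3v.png

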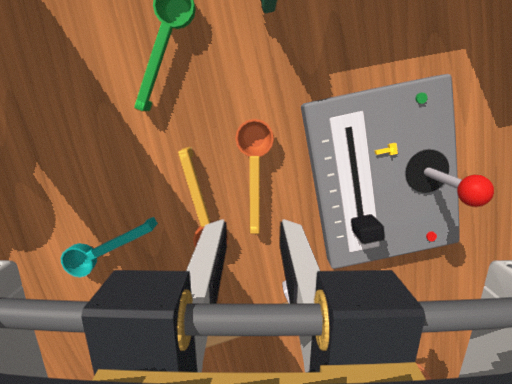

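The wrist view confirms ladle1 under the gripper, with its bowl at (255,138) and handle running to (255,230). On the console, the fader is at (367,228), the marker at (388,151) and the knob at (475,190). Descending to grip it.

Request:
drive_tool:
  commands:
    - [0,0,0.9,0,0,0]
    - [0,0,0.9,0,0,0]
    - [0,0,0.9,0,0,0]
    - [0,0,0.9,0,0,0]
    - [0,0,0.7,0,0,0]
    - [0,0,0.4,0,0,0]
    - [0,0,0.15,0,0,0]
    - [0,0,0,0,0,0]

```text
time: 16.3
tool_pos: [0.4309, -0.2653, 0.0111]
ee_rot: [3.141, 0.0, 1.367]
wrist_force: [0.1, 0.8, -0.1]
width: 0.0332
finger_force: 0.0
```

Request:
drive_tool:
  commands:
    - [0,0,0,0,0,0]
    - [0,0,0,0,0,0]
    - [0,0,0,0,0,0]
    - [0,0,-0.4,0,0,0]
    - [0,0,-0.9,0,0,0]
    - [0,0,-0.9,0,0,0]
    - [0,0,-0.9,0,0,0]
    - [0,0,-0.9,0,0,0]
    - [0,0,0,0,0,0]
  gripper: 1.0

```text
time: 17.42
tool_pos: [0.4323, -0.2663, 0.1752]
ee_rot: [3.134, 0.004, 1.367]
wrist_force: [-0.2, -1.6, -0.8]
width: 0.0117
finger_force: 30.0
```

Request:
drive_tool:
  commands:
    - [0,0,0,0,0,-0.98]
    - [0,0,0,0,0,-0.98]
    - [0,0,0,0,0,-0.98]
    - [0,0,0,0,0,-0.98]
    - [0,0,0,0,0,-0.98]
    - [0,0,0,0,0,-0.98]
    - [0,0,0,0,0,-0.98]
    - [0,0,0,0,0,-0.98]
    - [0,0,0,0,0,-0.98]
    - [0,0,0,0,0,-0.98]
    - [0,0,0,0,0,-0.98]
    - [0,0,0,0,0,-0.98]
    - [0,0,0,0,0,-0.98]
    - [0,0,0,0,0,-0.98]
    - [0,0,0,0,0,-0.98]
    - [0,0,0,0,0,-0.98]
    - [0,0,0,0,0,-0.98]
    - [0,0,0,0,0,-0.98]

```text
time: 19.68
tool_pos: [0.4297, -0.2644, 0.1689]
ee_rot: [3.14, -0.002, 3.134]
wrist_force: [-0.5, -1.0, -0.3]
width: 0.012
finger_force: 30.0
```

Request:
drive_tool:
  commands:
    - [-0.61,0.92,0,0,0,0]
    - [-0.61,0.92,0,0,0,0]
    - [-0.61,0.92,0,0,0,0]
    - [-0.61,0.92,0,0,0,0]
    - [-0.61,0.92,0,0,0,0]
    - [-0.61,0.92,0,0,0,0]
    - [0,0,0,0,0,0]
    - [0,0,0,0,0,0]

```text
time: 20.68
tool_pos: [0.5784, -0.0461, 0.1694]
ee_rot: [-3.141, -0.003, 3.131]
wrist_force: [0.7, 0.1, -0.9]
width: 0.0117
finger_force: 30.0
```

```bash
python3 - <<'E'
from h import *
st(); s=snap('wrist','w4'); W=cloud(s)
hsv=cv2.cvtColor(s['image'],cv2.COLOR_BGR2HSV)
b=(hsv[...,0]>100)&(hsv[...,0]<128)&(hsv[...,1]>120)&(abs(W[...,2]-.04)<.012)
q=W[b]; print(b.sum(),q.min(0),q.max(0),np.median(q,0))
for z in (.075,):
  m=(abs(W[...,2]-z)<.006)&(W[...,0]>.49)&(W[...,0]<.67); y=W[m][:,1]; print(np.histogram(y,bins=np.arange(-.1,.24,.01)))
cv2.imwrite('pics/w4v.png',s['image'])
E
```

```text
{'time': np.float64(20.675), 'tool_pos': array([ 0.578, -0.046,  0.169]), 'ee_rot': array([-3.141e+00, -3.000e-03,  3.131e+00]), 'joint_positions': array([-1.770e-01,  1.660e-01,  1.355e+00, -1.000e-03,  1.624e+00,
       -1.737e+00]), 'width': np.float64(0.012), 'wrist_force': array([ 0.666,  0.15 , -0.925])}
15246 [ 0.48976522 -0.0798847   0.03854591] [0.69448026 0.05604807 0.0519752 ] [0.5518895  0.01085187 0.04107477]
(array([   0, 1038,   35,    0,    0,    0,    0,    0,    0,    0,    0,
          4,   11,   10,    5, 1348,  368,    4,    9,    0,    8,  327,
       1026,  901,  491,  224,   18,    6,    3,    0,    0,  190,    2]), array([-1.00000000e-01, -9.00000000e-02, -8.00000000e-02, -7.00000000e-02,
       -6.00000000e-02, -5.00000000e-02, -4.00000000e-02, -3.00000000e-02,
       -2.00000000e-02, -1.00000000e-02, -5.55111512e-17,  1.00000000e-02,
        2.00000000e-02,  3.00000000e-02,  4.00000000e-02,  5.00000000e-02,
        6.00000000e-02,  7.00000000e-02,  8.00000000e-02,  9.00000000e-02,
        1.00000000e-01,  1.10000000e-01,  1.20000000e-01,  1.30000000e-01,
        1.40000000e-01,  1.50000000e-01,  1.60000000e-01,  1.70000000e-01,
        1.80000000e-01,  1.90000000e-01,  2.00000000e-01,  2.10000000e-01,
        2.20000000e-01,  2.30000000e-01]))
```

View pics/w4v.png

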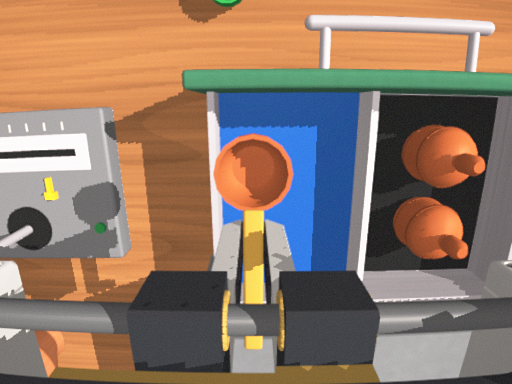

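The view shows both pots standing in the left bay and the ladle aligned over the blue bay. Lowering and releasing.

Request:
drive_tool:
  commands:
    - [0,0,0.8,0,0,0]
    - [0,0,0.8,0,0,0]
    - [0,0,0.7,0,0,0]
    - [0,0,0.4,0,0,0]
    - [0,0,0.2,0,0,0]
    - [0,0,0,0,0,0]
    - [0,0,0,0,0,0]

```text
time: 21.6
tool_pos: [0.5802, -0.0461, 0.0561]
ee_rot: [-3.141, 0.002, 3.131]
wrist_force: [0.2, 0.2, -0.6]
width: 0.0114
finger_force: 30.0
```

Request:
drive_tool:
  commands:
    - [0,0,0,0,0,0]
    - [0,0,0,0,0,0]
    - [0,0,-0.5,0,0,0]
    - [0,0,-0.9,0,0,0]
    - [0,0,-0.9,0,0,0]
    - [0,0,-0.9,0,0,0]
    - [0,0,0,0,0,0]
  gripper: 0.75

```text
time: 22.48
tool_pos: [0.5815, -0.0461, 0.1872]
ee_rot: [-3.14, 0.009, 3.131]
wrist_force: [0.2, -0.0, 0.0]
width: 0.0234
finger_force: 0.0
```

Request:
drive_tool:
  commands:
    - [0.8,-0.9,0,0,0,0]
    - [0.8,-0.9,0,0,0,0]
    - [0.8,-0.9,0,0,0,0]
    - [0.8,-0.9,0,0,0,0]
    - [0.8,-0.9,0,0,0,0]
    - [0.8,-0.9,0,0,0,0]
    - [0.8,-0.9,0,0,0,0]
    - [0,0,0,0,0,1]
    - [0,0,0,0,0,1]
    - [0,0,0,0,0,1]
    - [0,0,0,0,0,1]
    - [0,0,0,0,0,1]
    - [0,0,0,0,0,1]
    - [0,0,0,0,0,1]
  gripper: 0.65

```text
time: 24.22
tool_pos: [0.3521, -0.2948, 0.1809]
ee_rot: [3.141, -0.003, 2.428]
wrist_force: [0.7, 0.4, 0.2]
width: 0.0331
finger_force: 0.0
```

Request:
drive_tool:
  commands:
    - [0,0,0,0,0,1]
    - [0,0,0,0,0,1]
    - [0,0,0,0,0,1]
    - [0,0,0,0,0,1]
    - [0,0,0,0,0,1]
    - [0,0,0,0,0,1]
    - [0,0,0,0,0,1]
    - [0,0,0,0,0,1]
    - [0,0,0,0,0,0]
    - [0,0,0,0,0,0]

```text
time: 25.48
tool_pos: [0.3524, -0.2951, 0.1818]
ee_rot: [-3.141, -0.001, 1.632]
wrist_force: [0.4, -0.2, 0.1]
width: 0.0329
finger_force: 0.0
```

```bash
python3 -c "
from h import *
st(); s=snap('wrist','w5'); W=cloud(s)
ladles(W,s['image']); cv2.imwrite('pics/w5v.png',s['image'])
s=snap('top','t2');W=cloud(s)
ladles(W,s['image'])"
```

```text
{'time': np.float64(25.475), 'tool_pos': array([ 0.352, -0.295,  0.182]), 'ee_rot': array([-3.141e+00, -1.000e-03,  1.632e+00]), 'joint_positions': array([-0.821, -0.109,  1.612,  0.   ,  1.64 , -0.882]), 'width': np.float64(0.033), 'wrist_force': array([ 0.39 , -0.191,  0.099])}
blob 860 [246.  26.] len 0.058 w 0.013 0.013 mid [ 0.3732 -0.1161] ang deg -164.6 hsv [ 66.  167.  171.5]
blob 1487 [257. 175.] len 0.139 w 0.043 0.012 mid [ 0.3573 -0.2923] ang deg -87.9 hsv [ 19. 174. 231.]
blob 953 [159. 189.] len 0.094 w 0.013 0.012 mid [ 0.267  -0.3124] ang deg -164.4 hsv [ 88. 196. 113.]
blob 92 [335. 232.] len 0.106 w 0.011 0.021 mid [ 0.3559 -0.2572] ang deg -87.6 hsv [ 21.  173.5 233.5]
blob 77 [297. 238.] len 0.083 w 0.012 0.012 mid [ 0.3574 -0.1089] ang deg -128.9 hsv [ 51. 144. 171.]
blob 88 [349. 263.] len 0.089 w 0.014 0.012 mid [ 0.2695 -0.3102] ang deg -167.9 hsv [ 85.  124.5 111.5]
```

View pics/w5v.png

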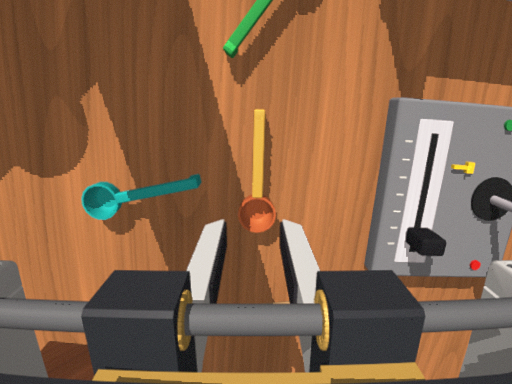

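Ladle2 shows its bowl at (257,213) and handle up to (258,110). I make a small correction, then descend and grip.

Request:
drive_tool:
  commands:
    - [-0.15,0.12,0,0,0,0.26]
    - [0,0,0.9,0,0,0]
    - [0,0,0.9,0,0,0]
    - [0,0,0.9,0,0,0]
    - [0,0,0.8,0,0,0]
    - [0,0,0.5,0,0,0]
    - [0,0,0.25,0,0,0]
    - [0,0,0,0,0,0]

```text
time: 26.58
tool_pos: [0.3577, -0.3011, 0.0123]
ee_rot: [-3.141, -0.001, 1.605]
wrist_force: [-0.2, -0.1, 0.5]
width: 0.0326
finger_force: 0.0
```

Request:
drive_tool:
  commands:
    - [0,0,0,0,0,0]
    - [0,0,0,0,0,0]
    - [0,0,0,0,0,0]
    - [0,0,-0.4,0,0,0]
    - [0,0,-0.9,0,0,0]
    - [0,0,-0.9,0,0,0]
    - [0,0,-0.9,0,0,0]
    - [0,0,-0.9,0,0,0]
    - [0,0,0,0,0,0]
  gripper: 1.0

```text
time: 27.7
tool_pos: [0.3592, -0.3026, 0.177]
ee_rot: [3.136, 0.006, 1.605]
wrist_force: [-0.8, 0.4, -0.8]
width: 0.0119
finger_force: 30.0
```

Request:
drive_tool:
  commands:
    - [0,0,0,0,0,-0.96]
    - [0,0,0,0,0,-0.96]
    - [0,0,0,0,0,-0.96]
    - [0,0,0,0,0,-0.96]
    - [0,0,0,0,0,-0.96]
    - [0,0,0,0,0,-0.96]
    - [0,0,0,0,0,-0.96]
    - [0,0,0,0,0,-0.96]
    - [0,0,0,0,0,-0.96]
    - [0,0,0,0,0,-0.96]
    - [0,0,0,0,0,-0.96]
    - [0,0,0,0,0,-0.96]
    - [0,0,0,0,0,-0.96]
    - [0,0,0,0,0,-0.96]
    - [0,0,0,0,0,-0.96]
    - [0,0,0,0,0,-0.96]

```text
time: 29.7
tool_pos: [0.3571, -0.3003, 0.171]
ee_rot: [3.139, -0.002, -3.139]
wrist_force: [0.5, -0.2, -1.0]
width: 0.0113
finger_force: 30.0
```

Request:
drive_tool:
  commands:
    - [-0.67,0.9,0,0,0,0]
    - [-0.67,0.9,0,0,0,0]
    - [-0.67,0.9,0,0,0,0]
    - [-0.67,0.9,0,0,0,0]
    - [-0.67,0.9,0,0,0,0]
    - [-0.67,0.9,0,0,0,0]
    - [-0.67,0.9,0,0,0,0]
    - [-0.67,0.9,0,0,0,0]
    - [-0.67,0.9,0,0,0,0]
    - [0,0,0,0,0,0]
    - [0,0,0,0,0,0]

```text
time: 31.08
tool_pos: [0.5982, 0.0223, 0.1713]
ee_rot: [-3.141, -0.003, 3.141]
wrist_force: [-0.6, -1.0, -1.3]
width: 0.0117
finger_force: 30.0
```

```bash
python3 - <<'E'
from h import *
s=snap('wrist','w6'); cv2.imwrite('pics/w6v.png',s['image'])
E
```

View pics/w6v.png

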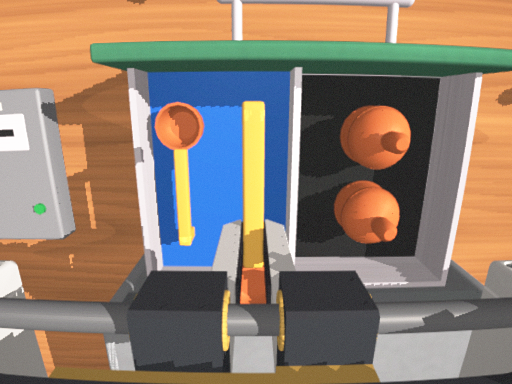

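Ladle1 lies lengthwise with its bowl at (180,128), and ladle2 hangs parallel beside it. Lowering ladle2.

Request:
drive_tool:
  commands:
    - [0,0,0.8,0,0,0]
    - [0,0,0.8,0,0,0]
    - [0,0,0.7,0,0,0]
    - [0,0,0.4,0,0,0]
    - [0,0,0.24,0,0,0]
    - [0,0,0,0,0,0]
    - [0,0,0,0,0,0]

```text
time: 32.0
tool_pos: [0.6, 0.0226, 0.0564]
ee_rot: [-3.142, 0.002, 3.141]
wrist_force: [-0.7, 0.2, -0.8]
width: 0.0114
finger_force: 30.0
```

Request:
drive_tool:
  commands:
    - [0,0,0,0,0,0]
    - [0,0,0,0,0,0]
    - [0,0,-0.5,0,0,0]
    - [0,0,-0.9,0,0,0]
    - [0,0,-0.9,0,0,0]
    - [0,0,-0.9,0,0,0]
    - [0,0,0,0,0,0]
  gripper: 0.75

```text
time: 32.88
tool_pos: [0.6014, 0.0227, 0.1878]
ee_rot: [-3.141, 0.009, 3.141]
wrist_force: [1.1, -0.0, 0.2]
width: 0.0236
finger_force: 0.0
```

Request:
drive_tool:
  commands:
    - [0.92,0.18,0,0,0,0]
    - [0.92,0.18,0,0,0,0]
    - [0.92,0.18,0,0,0,0]
    - [0.92,0.18,0,0,0,0]
    - [0.92,0.18,0,0,0,0]
    - [0.92,0.18,0,0,0,0]
    - [0,0,0,0,0,0]
    - [0,0,0,0,0,0]
  gripper: 1.0

```text
time: 33.88
tool_pos: [0.3787, 0.066, 0.1824]
ee_rot: [-3.142, -0.0, 3.141]
wrist_force: [0.2, -0.8, 0.3]
width: 0.0005
finger_force: 0.0
```

```bash
python3 - <<'E'
from h import *
st(); s=snap('scene','s1'); cv2.imwrite('pics/s1v.png',cv2.resize(s['image'][130:330,190:400],(800,762))[:600])
s=load('w3'); W=cloud(s)   # console geometry from the ladle1 look
hsv=cv2.cvtColor(s['image'],cv2.COLOR_BGR2HSV)
ok=(W[...,1]<-.13)&(W[...,0]>.42)
m=ok&(hsv[...,0]>22)&(hsv[...,0]<35)&(hsv[...,1]>150)&(W[...,2]>.03)&(W[...,2]<.05); print('marker',m.sum(),np.median(W[m],0),W[m].min(0),W[m].max(0))
m=ok&(W[...,2]>.066)&(W[...,2]<.075)&(hsv[...,2]<70); print('fader',m.sum(),np.median(W[m],0),W[m].min(0),W[m].max(0))
m=ok&((hsv[...,0]<8)|(hsv[...,0]>172))&(hsv[...,1]>150)&(W[...,2]>.08); print('knob',m.sum(),W[m].min(0),W[m].max(0))
m=ok&(abs(W[...,2]-.03)<.005); m=cv2.morphologyEx(m.astype(np.uint8),cv2.MORPH_OPEN,np.ones((7,7)))>0; print('console',cv2.minAreaRect(W[m][:,:2].astype(np.float32)))
m=ok&(abs(W[...,2]-.03)<.006)&(hsv[...,1]<40)&(hsv[...,2]>190);print('track',cv2.minAreaRect(W[m][:,:2].astype(np.float32)))
E
```

```text
{'time': np.float64(33.875), 'tool_pos': array([0.379, 0.066, 0.182]), 'ee_rot': array([-3.142, -0.   ,  3.141]), 'joint_positions': array([ 0.025, -0.287,  1.758, -0.   ,  1.671, -1.545]), 'width': np.float64(0.001), 'wrist_force': array([ 0.191, -0.764,  0.328])}
marker 137 [ 0.58907664 -0.26803532  0.03701198] [ 0.572195   -0.27432859  0.03206039] [ 0.5963424  -0.26228262  0.0387736 ]
fader 421 [ 0.54570922 -0.34840608  0.07191376] [ 0.53273566 -0.36025347  0.0660108 ] [ 0.62775502 -0.30728629  0.0748339 ]
knob 912 [ 0.61565411 -0.31561114  0.11103316] [ 0.64317914 -0.28816219  0.13514822]
console ((0.5458165407180786, -0.30456477403640747), (0.25147345662117004, 0.21021591126918793), 0.8522319793701172)
track ((0.5046067237854004, -0.336036741733551), (0.24699059128761292, 0.1290707290172577), 45.39331817626953)
```

View pics/s1v.png

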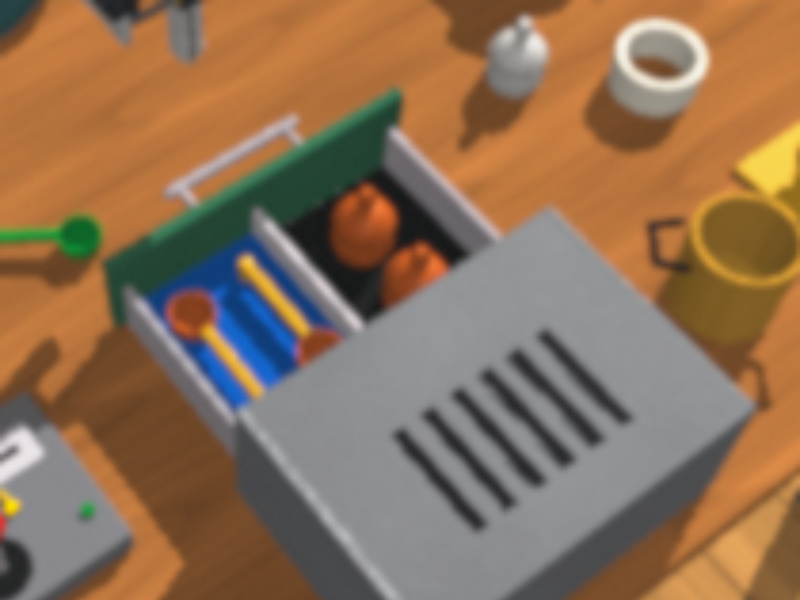

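All four pieces lie correctly: pots at (362,225) and (415,275), ladles at (210,335) and (285,300). Pushing the drawer by its handle.

Request:
drive_tool:
  commands:
    - [0,0,0.9,0,0,0]
    - [0,0,0.9,0,0,0]
    - [0,0,0.8,0,0,0]
    - [0,0,0,0,0,0]
    - [-0.4,0,0,0,0,0]
    - [-0.4,0,0,0,0,0]
    - [-0.3,0,0,0,0,0]
    - [-0.3,0,0,0,0,0]
    - [-0.35,0,0,0,0,0]
    - [-0.4,0,0,0,0,0]
    - [-0.4,0,0,0,0,0]
    - [-0.4,0,0,0,0,0]
    - [-0.4,0,0,0,0,0]
    - [-0.4,0,0,0,0,0]
    - [-0.4,0,0,0,0,0]
    - [-0.4,0,0,0,0,0]
    - [-0.4,0,0,0,0,0]

```text
time: 36.05
tool_pos: [0.5775, 0.0659, 0.0789]
ee_rot: [-3.142, -0.0, 3.141]
wrist_force: [-2.6, -0.1, 2.2]
width: 0.0006
finger_force: 1.5
```

Request:
drive_tool:
  commands:
    - [-0.3,0,0,0,0,0]
    - [-0.3,0,0,0,0,0]
    - [-0.2,0,0,0,0,0]
    - [-0.1,0,0,0,0,0]
    - [0,0,0,0,0,0]

```text
time: 36.67
tool_pos: [0.613, 0.066, 0.079]
ee_rot: [3.141, 0.001, 3.141]
wrist_force: [-0.2, -0.0, 0.4]
width: 0.0004
finger_force: 0.0
```

Request:
drive_tool:
  commands:
    - [-0.08,0,0,0,0,0]
    - [-0.08,0,0,0,0,0]
    - [0,0,0,0,0,0]

```text
time: 37.05
tool_pos: [0.6132, 0.066, 0.0791]
ee_rot: [-3.141, -0.013, 3.141]
wrist_force: [-15.1, -1.3, 7.6]
width: 0.0004
finger_force: 7.6
```

The drawer hit its stop at about 15 N, so it is shut. Retreating and going above the fader.

Request:
drive_tool:
  commands:
    - [0.9,0,0,0,0,0]
    - [0.9,0,0,0,0,0]
    - [0.9,0,0,0,0,0]
    - [0,0,-0.9,0,0,0]
    - [0,0,-0.9,0,0,0]
    - [0,0,-0.9,0,0,0]
    - [-0.09,-0.94,0,0,0,0]
    - [-0.09,-0.94,0,0,0,0]
    - [-0.09,-0.94,0,0,0,0]
    - [-0.09,-0.94,0,0,0,0]
    - [-0.09,-0.94,0,0,0,0]
    - [-0.09,-0.94,0,0,0,0]
    - [-0.09,-0.94,0,0,0,0]
    - [-0.09,-0.94,0,0,0,0]
    - [-0.09,-0.94,0,0,0,0]
    - [-0.09,-0.94,0,0,0,0]
    - [-0.09,-0.94,0,0,0,0]
    - [0,0,0,0,0,0]
    - [0,0,0,0,0,0]

```text
time: 39.42
tool_pos: [0.5503, -0.3471, 0.1871]
ee_rot: [3.141, 0.001, 3.141]
wrist_force: [-0.5, -0.0, -0.0]
width: 0.0005
finger_force: 0.0
```

```bash
python3 - <<'E'
from h import *
st(); s=snap('wrist','w7'); W=cloud(s); cv2.imwrite('pics/w7v.png',cv2.resize(s['image'],(800,600)))
T=cloud(snap('top','t3'))
for y0 in (-.05,0,.06,.15,.2):
    m=(abs(T[...,2]-.113)<.008)&(abs(T[...,1]-y0)<.012)&(T[...,0]>.55)&(T[...,0]<.7); print(y0,m.sum(),T[m][:,0].min() if m.any() else None,T[m][:,0].max()if m.any() else None)
hsv=cv2.cvtColor(s['image'],cv2.COLOR_BGR2HSV)
ok=(W[...,1]<-.13)&(W[...,0]>.42)&(W[...,0]<.7)&(W[...,1]>-.5)
m=ok&(hsv[...,0]>22)&(hsv[...,0]<35)&(hsv[...,1]>150)&(W[...,2]>.03)&(W[...,2]<.05); print('marker',m.sum(),cv2.minAreaRect(W[m][:,:2].astype(np.float32)),W[m].mean(0))
m=ok&(W[...,2]>.067)&(W[...,2]<.074)
n,l,t,c=cv2.connectedComponentsWithStats(m.astype(np.uint8))
for i in range(1,n):
    if t[i,4]>20: print('f',t[i,4],c[i].round(),cv2.minAreaRect(W[l==i][:,:2].astype(np.float32)))
m=ok&((hsv[...,0]<8)|(hsv[...,0]>172))&(hsv[...,1]>150)&(W[...,2]>.08); print('knob',m.sum(),W[m].min(0) if m.any() else 0,W[m].max(0) if m.any() else 0)
m=ok&(abs(W[...,2]-.03)<.004); m=cv2.morphologyEx(m.astype(np.uint8),cv2.MORPH_OPEN,np.ones((9,9)))>0; print('console',cv2.minAreaRect(W[m][:,:2].astype(np.float32)))
E
```

```text
{'time': np.float64(39.425), 'tool_pos': array([ 0.55 , -0.347,  0.187]), 'ee_rot': array([3.141e+00, 1.000e-03, 3.141e+00]), 'joint_positions': array([-6.500e-01,  3.170e-01,  1.137e+00,  1.000e-03,  1.688e+00,
       -2.220e+00]), 'width': np.float64(0.0), 'wrist_force': array([-0.535, -0.046, -0.002])}
-0.05 30 0.6620310901117711 0.6791049835815756
0 29 0.6628025584905174 0.6791346121040793
0.06 39 0.6302419280493163 0.6784692841953174
0.15 32 0.6627872028557696 0.6805089215076436
0.2 27 0.6635674250597162 0.6753652419559657
marker 122 ((0.5836877226829529, -0.2697070240974426), (0.023832131177186966, 0.011722870171070099), 3.6076102256774902) [ 0.58678445 -0.26912851  0.03697443]
f 532 [250. 181.] ((0.5463593006134033, -0.351594477891922), (0.019018936902284622, 0.027455098927021027), 89.31918334960938)
f 29 [295. 256.] ((0.6278877854347229, -0.30397358536720276), (0.003411967772990465, 0.00908700656145811), 6.920283317565918)
knob 44 [ 0.51674718 -0.33462371  0.11265271] [ 0.61932425 -0.29743944  0.29205037]
console ((0.5580101609230042, -0.33610159158706665), (0.2750113010406494, 0.2216200828552246), 89.70281219482422)
```

View pics/w7v.png

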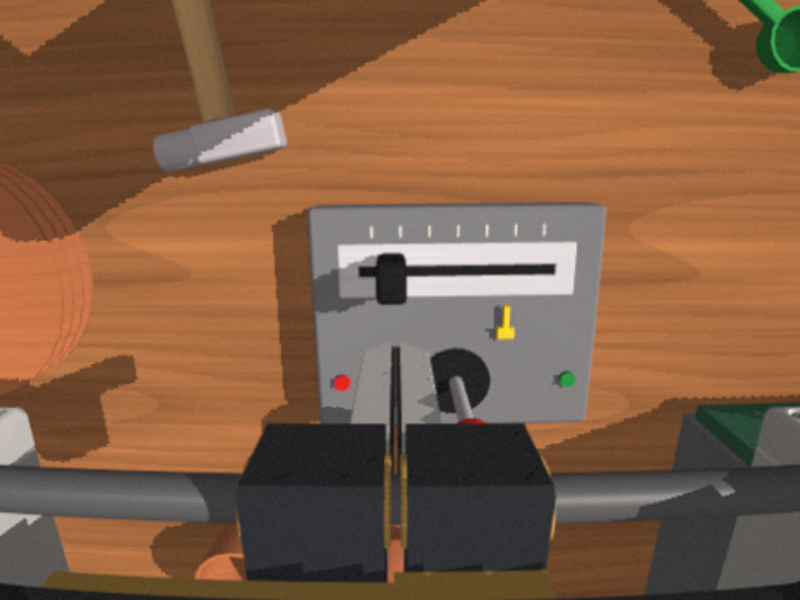

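The drawer panel sits at x=0.662, flush, so it is shut. The view shows the fader at (391,279), the marker at (505,325), the stick base at (458,380) and the track from (360,271) to (555,268). Next I compute the console yaw from those.

```bash
python3 - <<'E'
from h import *
s=load('w7')
def r(u,v,z): return ray(s,u*.64,v*.64,z)[:2]
for n,a,b,z in (('near',(310,208),(603,205),.03),('track',(360,271),(555,268),.03),('white',(340,246),(575,242),.03),('far',(322,424),(585,418),.03),('stickbase',(458,380),(458,380),.03)):
    p,q=r(*a,z),r(*b,z); d=q-p; print(n,p.round(4),q.round(4),np.degrees(np.arctan2(-d[0],d[1])).round(2))
print('marker',r(506,310,.036),r(506,332,.036))
W=cloud(s);hsv=cv2.cvtColor(s['image'],cv2.COLOR_BGR2HSV)
s=load('t3');W=cloud(s);hsv=cv2.cvtColor(s['image'],cv2.COLOR_BGR2HSV)
for f in ('w3','top0','w5'):
    s=load(f);W=cloud(s);hsv=cv2.cvtColor(s['image'],cv2.COLOR_BGR2HSV)
    m=((hsv[...,0]<6)|(hsv[...,0]>174))&(hsv[...,1]>180)&(W[...,2]>.09)&(W[...,2]<.14)&(W[...,1]<-.2)&(W[...,0]>.5)
    if m.sum()>5: print(f,'knob',m.sum(),np.median(W[m],0),W[m][W[m][:,2].argmax()])
E
```

```text
near [ 0.5034 -0.407 ] [ 0.5006 -0.2039] 0.77
track [ 0.5479 -0.3733] [ 0.5455 -0.2341] 0.96
white [ 0.5299 -0.387 ] [ 0.5267 -0.2214] 1.09
far [ 0.6703 -0.4057] [ 0.666  -0.1988] 1.19
stickbase [ 0.6325 -0.3006] [ 0.6325 -0.3006] -0.0
marker [ 0.57502622 -0.26898677] [ 0.59172645 -0.26793743]
w3 knob 892 [ 0.62560595 -0.29925816  0.12770555] [ 0.62560412 -0.301603    0.13514822]
top0 knob 41 [ 0.628157   -0.29816439  0.12758545] [ 0.62215221 -0.30112438  0.13751382]
```

Request:
drive_tool:
  commands:
    - [0.1,-0.11,0,0,0,-0.17]
    - [0,0,0,0,0,0]
    - [0,0,0,0,0,0]
    - [0,0,0.8,0,0,0]
    - [0,0,0.8,0,0,0]
    - [0,0,0.8,0,0,0]
    - [0,0,0.7,0,0,0]
    - [0,0,0.4,0,0,0]
    - [0,0,0.1,0,0,0]
    - [0,0,0,0,0,0]
  gripper: 0.5

```text
time: 40.78
tool_pos: [0.5466, -0.3524, 0.044]
ee_rot: [-3.141, 0.001, -3.125]
wrist_force: [0.6, -0.3, 0.2]
width: 0.0473
finger_force: 0.0
```

Request:
drive_tool:
  commands:
    - [0,0,0,0,0,0]
    - [0,0,0,0,0,0]
    - [0,0,0,0,0,0]
    - [0,0,0,0,0,0]
  gripper: 0.82

```text
time: 41.28
tool_pos: [0.5465, -0.3518, 0.0437]
ee_rot: [3.141, 0.001, -3.125]
wrist_force: [-1.0, 1.7, 2.9]
width: 0.0198
finger_force: 30.0
```

Request:
drive_tool:
  commands:
    - [0,0.4,0,0,0,0]
    - [0,0.4,0,0,0,0]
    - [0,0.4,0,0,0,0]
    - [0,0.4,0,0,0,0]
    - [0,0.3,0,0,0,0]
    - [0,0.16,0,0,0,0]
    - [0,0,0,0,0,0]
    - [0,0,0,0,0,0]

```text
time: 42.28
tool_pos: [0.5452, -0.2685, 0.0437]
ee_rot: [3.14, 0.001, -3.125]
wrist_force: [1.7, 1.3, 6.0]
width: 0.0199
finger_force: 30.0
```

Request:
drive_tool:
  commands:
    - [0,0,0,0,0,0]
    - [0,0,0,0,0,0]
    - [0,0,-0.6,0,0,0]
    - [0,0,-0.9,0,0,0]
    - [0,0,-0.9,0,0,0]
    - [0,0,-0.9,0,0,0]
    - [0,0,0,0,0,0]
    - [0,0,0,0,0,0]
  gripper: 0.5

```text
time: 43.28
tool_pos: [0.544, -0.2693, 0.1731]
ee_rot: [3.14, -0.003, -3.126]
wrist_force: [-0.6, 0.2, -0.6]
width: 0.0472
finger_force: 0.0
```

```bash
cat > f.py <<'E'
from h import *
import sys
st(); s=snap('wrist',sys.argv[1]); W=cloud(s); cv2.imwrite('pics/%sv.png'%sys.argv[1],s['image'])
hsv=cv2.cvtColor(s['image'],cv2.COLOR_BGR2HSV)
ok=(W[...,1]<-.13)&(W[...,0]>.42)&(W[...,0]<.7)&(W[...,1]>-.5)
m=ok&(hsv[...,0]>22)&(hsv[...,0]<35)&(hsv[...,1]>150)&(W[...,2]>.03)&(W[...,2]<.05); print('marker',m.sum(),cv2.minAreaRect(W[m][:,:2].astype(np.float32)) if m.any() else '')
m=ok&(W[...,2]>.067)&(W[...,2]<.074)&(hsv[...,2]<80)
n,l,t,c=cv2.connectedComponentsWithStats(m.astype(np.uint8))
for i in range(1,n):
    if t[i,4]>60: print('f',t[i,4],c[i].round(),cv2.minAreaRect(W[l==i][:,:2].astype(np.float32)))
E
python3 f.py w8
```

```text
{'time': np.float64(43.275), 'tool_pos': array([ 0.544, -0.269,  0.173]), 'ee_rot': array([ 3.140e+00, -3.000e-03, -3.126e+00]), 'joint_positions': array([-0.553,  0.225,  1.278,  0.   ,  1.642, -2.14 ]), 'width': np.float64(0.047), 'wrist_force': array([-0.613,  0.228, -0.571])}
marker 123 ((0.5835182070732117, -0.26895779371261597), (0.023753272369503975, 0.011115362867712975), 3.9429495334625244)
f 553 [253. 189.] ((0.5448205471038818, -0.2702983617782593), (0.026823127642273903, 0.01915520429611206), 1.4600318670272827)
```

The fader is set to within about 1 mm of the marker. Now the stick.

Request:
drive_tool:
  commands:
    - [0,0.6,0,0,0,0]
    - [-0.7,0,0,0,0,0]
    - [-0.7,0,0,0,0,0]
    - [-0.72,0,0,0,0,0]
    - [0,0,0,0,0,0]
    - [0,0,0.7,0,0,0]
    - [0,0,0.7,0,0,0]
    - [0,0,0.3,0,0,0]
    - [0,0,0,0,0,0]
    - [0,-0.3,0,0,0,0]
    - [0,-0.3,0,0,0,0]
    - [0,-0.2,0,0,0,0]
    - [0,-0.2,0,0,0,0]
    - [0,0,0,0,0,0]
  gripper: 1.0

```text
time: 45.08
tool_pos: [0.6298, -0.2849, 0.1071]
ee_rot: [3.141, 0.0, -3.126]
wrist_force: [-0.0, 1.3, 1.4]
width: 0.0005
finger_force: 0.4
```

Request:
drive_tool:
  commands:
    - [0,-0.2,0,0,0,0]
    - [0,-0.2,0,0,0,0]
    - [0,-0.2,0,0,0,0]
    - [0,-0.1,0,0,0,0]
    - [0,0,0,0,0,0]

```text
time: 45.7
tool_pos: [0.6301, -0.3123, 0.1067]
ee_rot: [3.141, -0.001, -3.126]
wrist_force: [-0.3, 3.3, -0.3]
width: 0.0006
finger_force: 1.2
```

Request:
drive_tool:
  commands:
    - [0,-0.08,0,0,0,0]
    - [0,-0.08,0,0,0,0]
    - [0,0,0,0,0,0]

```text
time: 46.08
tool_pos: [0.6304, -0.3148, 0.107]
ee_rot: [3.134, -0.001, -3.123]
wrist_force: [-1.3, 10.4, 1.6]
width: 0.0007
finger_force: 4.6
```

```bash
python3 -c "
from h import *
st(); s=snap('scene','s2'); cv2.imwrite('pics/s2v.png',cv2.resize(s['image'][215:325,130:260],(709,600)))"
```

```text
{'time': np.float64(46.075), 'tool_pos': array([ 0.63 , -0.315,  0.107]), 'ee_rot': array([ 3.134e+00, -1.000e-03, -3.123e+00]), 'joint_positions': array([-0.546,  0.469,  1.091,  0.005,  1.586, -2.135]), 'width': np.float64(0.001), 'wrist_force': array([-1.298, 10.421,  1.579])}
```

View pics/s2v.png

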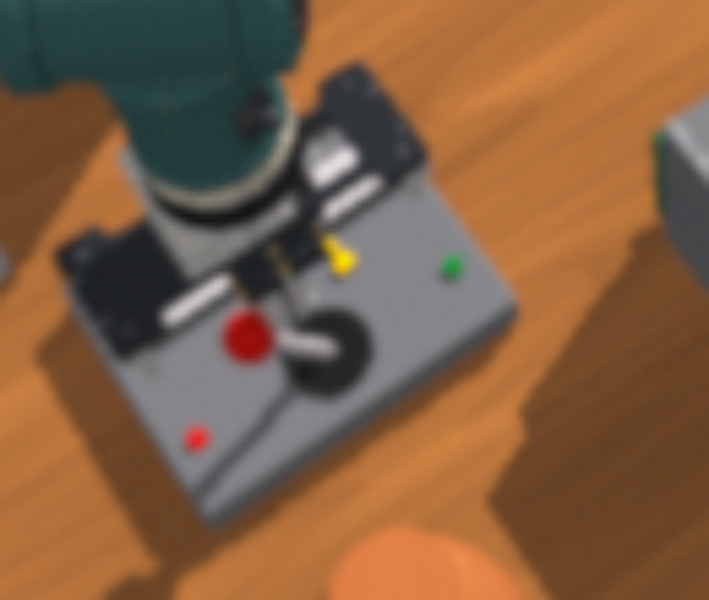

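The knob (248,337) is tilted fully right and the force has jumped to 10 N, so it is at the stop. Holding, then releasing.

Request:
drive_tool:
  commands:
    - [0,0,0,0,0,0]
    - [0,0,0,0,0,0]
    - [0,0,0,0,0,0]
    - [0,0,0,0,0,0]
    - [0,0,0,0,0,0]
    - [0,0,0,0,0,0]
    - [0,0,0,0,0,0]
    - [0,0,0,0,0,0]
    - [0,0,0,0,0,0]
    - [0,0,0,0,0,0]
    - [0,0,0,0,0,0]
    - [0,0,0,0,0,0]
    - [0,0,0,0,0,0]
    - [0,0,0,0,0,0]
    - [0,0,0,0,0,0]
    - [0,0,0,0,0,0]
    - [0,0,0,0,0,0]
    - [0,0,0,0,0,0]
    - [0,0,0,0,0,0]
    - [0,0,0,0,0,0]

```text
time: 48.62
tool_pos: [0.6304, -0.3148, 0.107]
ee_rot: [3.135, -0.001, -3.123]
wrist_force: [-1.7, 10.0, 1.8]
width: 0.0002
finger_force: 4.5
```

Request:
drive_tool:
  commands:
    - [0,0,0,0,0,0]
    - [0,0,0,0,0,0]
    - [0,0.6,0,0,0,0]
    - [0,0.6,0,0,0,0]
    - [0,0.6,0,0,0,0]
    - [0,0,-0.8,0,0,0]
    - [0,0,-0.9,0,0,0]
    - [0,0,0,0,0,0]
    - [0,0,0,0,0,0]

```text
time: 49.75
tool_pos: [0.6289, -0.2461, 0.1741]
ee_rot: [3.141, -0.001, -3.125]
wrist_force: [-0.1, -0.0, -0.3]
width: 0.0005
finger_force: 0.0
```

Request:
drive_tool:
  commands:
    - [0.7,0,0,0,0,0]
    - [0.7,0,0,0,0,0]
    - [0.7,0,0,0,0,0]
    - [0,-0.55,0,0,0,0]
    - [0,0,0,0,0,0]
    - [0,0,0.8,0,0,0]
    - [0,0,0.8,0,0,0]
    - [0,0,0.8,0,0,0]
    - [0,0,0.6,0,0,0]
    - [0,0,0.25,0,0,0]
    - [0,0,0,0,0,0]
  gripper: 0.5

```text
time: 51.12
tool_pos: [0.5457, -0.2697, 0.0441]
ee_rot: [3.14, -0.001, -3.125]
wrist_force: [0.6, -0.1, 0.4]
width: 0.0472
finger_force: 0.0
```

Request:
drive_tool:
  commands:
    - [0,0,0,0,0,0]
    - [0,0,0,0,0,0]
    - [0,0,0,0,0,0]
    - [0,0,0,0,0,0]
    - [0,-0.5,0,0,0,0]
    - [0,-0.5,0,0,0,0]
    - [0,-0.5,0,0,0,0]
    - [0,-0.4,0,0,0,0]
    - [0,-0.25,0,0,0,0]
    - [0,-0.1,0,0,0,0]
    - [0,0,0,0,0,0]
  gripper: 0.82

```text
time: 52.5
tool_pos: [0.5475, -0.3632, 0.046]
ee_rot: [-3.139, 0.002, -3.127]
wrist_force: [-0.5, -0.1, 4.0]
width: 0.0194
finger_force: 30.0
```

Request:
drive_tool:
  commands:
    - [0,-0.06,0,0,0,0]
    - [0,-0.06,0,0,0,0]
    - [0,0,0,0,0,0]

```text
time: 52.88
tool_pos: [0.5475, -0.3635, 0.046]
ee_rot: [3.137, 0.001, -3.125]
wrist_force: [-0.9, 8.6, 8.5]
width: 0.0197
finger_force: 30.0
```

The fader stopped and the force rose to 8.6 N, so it is at the zero stop. Releasing and checking.

Request:
drive_tool:
  commands:
    - [0,0,0,0,0,0]
    - [0,0,0,0,0,0]
    - [0,0,0,0,0,0]
    - [0,0.06,-0.6,0,0,0]
    - [0,0,-0.9,0,0,0]
    - [0,0,-0.9,0,0,0]
    - [0,0,-0.9,0,0,0]
    - [0,0,0,0,0,0]
    - [0,0,0,0,0,0]
  gripper: 0.5

```text
time: 54.0
tool_pos: [0.5466, -0.3623, 0.1754]
ee_rot: [3.14, -0.002, -3.126]
wrist_force: [-0.0, -0.3, -0.7]
width: 0.0471
finger_force: 0.0
```

```bash
python3 f.py w9; python3 - <<'E'
from h import *
s=snap('scene','s3'); cv2.imwrite('pics/s3v.png',cv2.resize(s['image'],(800,600)))
T=cloud(snap('top','t4'))
for y0 in (-.05,.2):
    m=(abs(T[...,2]-.113)<.008)&(abs(T[...,1]-y0)<.012)&(T[...,0]>.55)&(T[...,0]<.7); print(y0,T[m][:,0].min())
E
```

```text
{'time': np.float64(54.0), 'tool_pos': array([ 0.547, -0.362,  0.175]), 'ee_rot': array([ 3.140e+00, -2.000e-03, -3.126e+00]), 'joint_positions': array([-0.672,  0.333,  1.139, -0.   ,  1.672, -2.259]), 'width': np.float64(0.047), 'wrist_force': array([-0.03 , -0.32 , -0.673])}
marker 134 ((0.5837067365646362, -0.2688904106616974), (0.02357053942978382, 0.011712844483554363), 0.5954067707061768)
f 547 [251. 188.] ((0.5461968779563904, -0.36508962512016296), (0.01933680847287178, 0.02648451365530491), 89.8795394897461)
-0.05 0.6619510390374188
0.2 0.6630714169476846
```

View pics/s3v.png

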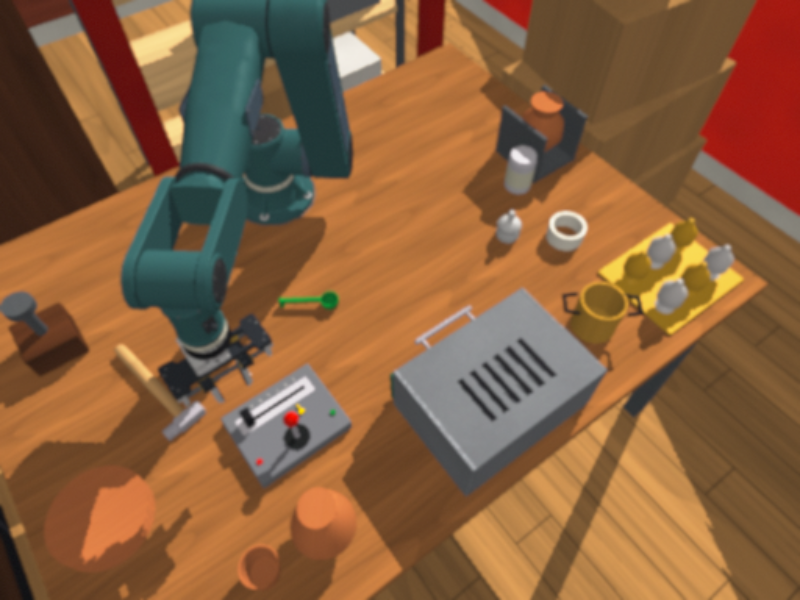

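The final view shows the drawer shut, the stick upright at (291,418), the fader at its right-hand stop, and the silver pot at (508,226) untouched. Handing in.

```bash
python3 -c "
from bench import close_job
print(close_job())"
```

```text
the job is handed in; nothing more can be done
None
```

I handed the job in: both copper pots and both ladles are in the shut drawer, the fader was set at the marker, the stick was held fully right for about three seconds and sprang back, and the fader is back at its zero stop; no verdict came back.

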